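# Clamp from the back of the tilt-out bin

### The job

Two tilt-out bins stand on the blue bench. Take the black pull tab of the yellow bin and tilt the bin fully forward, to its stop, then pick the brass clamp out of its back pocket and set it down in the green tray. Leave the bin tilted out, with the black clamp still in its front pocket.

Things in the scene. Friction and masses are not known exactly. Their poses are not given: they have to be found in the camera images.
- yellow_bin (a joint): Tilt of the yellow bin: 0 closed (as at the start), 0.8 rad fully forward at its stop, top towards the robot. Level hinge along y at the foot of the front panel: 48 mm further in (x) and 172 mm below (z) yellow_tab, in the tab's axes. Stiff (3 to 5 N at the tab): stays where left. Shell 136 wide, 220 high, clear cover over the pockets. A red unit of the same shape stands beside it.
- yellow_tab (a point): Grip point of the yellow bin's black pull tab: upright plate 12 mm thick (y), 70 long (x), 30 high, sticking out to the robot at the top of the front panel, 48 mm ahead of the panel, 15 mm below the tab's top, free below. Axes turn with the bin; closed: x into the bin, z up. In them the bin floor is at z -82 mm; pockets at x 53-120 (front) and 124-189 (back), 114 wide, walls 35 high, divider 24.
- brass_clamp_center (a point): Centre of the loose brass rail clamp in the yellow bin's back pocket: block 50 mm long (x, pointing into the bin), 30 wide (y), 38 high, with a steel bolt head 16 across and 8 high on top; this point is 23 mm above its underside. z points up out of the bin and leans with it. It may slide a few mm to the divider on tilting. About 0.2 kg, 30 mm free on either side (y).
- black_clamp_center (a point): Centre of the loose black clamp in the yellow bin's front pocket, same shape, size and axes as the brass one; it stays there.
- tray: Green tray fixed on the bench, 150 x 150 mm outside, 30 high, walls and floor 4 thick; origin at the centre of its underside, axes along its sides. It is left or right of the bins; a cardboard carton 120 x 120 x 70 mm is on the other side.
Mind the look-alikes: they are no part of the job. Leave any orange look-alike of the part that bears black_clamp_center alone.

How it is judged:
On the way:
1. the yellow bin is tilted forward (at least 0.65 rad of its 0.8) with the brass clamp still in it (angle between yellow_tab's own z axis and vertical above 0.65 rad and z of brass_clamp_center in the frame of yellow_tab below -0.04 m and x of brass_clamp_center in the frame of yellow_tab above 0.12 m), for 0.2 s.
At the end, for the whole second after the job is handed in: The brass clamp lies at rest on the tray's floor, any way up (centre within 62 mm of the tray's centre along each side and less than 38 mm above its underside); the yellow bin is still tilted at least 0.6 rad; the black clamp is still in its front pocket (angle between yellow_tab's own z axis and vertical above 0.6 rad and x of brass_clamp_center in the frame of tray between -0.062 and 0.062 m and y of brass_clamp_center in the frame of tray between -0.062 and 0.062 m and z of brass_clamp_center in the frame of tray below 0.038 m and linear speed of brass_clamp below 0.02 m/s and z of black_clamp_center in the frame of yellow_tab below -0.03 m and x of black_clamp_center in the frame of yellow_tab below 0.115 m); the robot touches nothing.
It fails at once if the black clamp is taken or knocked out of the front pocket (raised by about 30 mm or over the divider) (z of black_clamp_center in the frame of yellow_tab above -0.025 m or x of black_clamp_center in the frame of yellow_tab above 0.12 m).
It fails at once if the brass clamp is thrown or dropped from a height (faster than 1.2 m/s) (linear speed of brass_clamp above 1.2 m/s).
It also fails if it takes over 58 s, if anything falls off the work surface, if the arm or the gripper's body presses on something with over 40 N, if the wrist force passes 120 N, or if a joint passes its speed limit or range.

### The arm

A 6-joint arm with a two-finger parallel gripper is mounted at the origin on the work surface. World frame = base frame: x ahead of the robot, y to its left, z up, the work surface at z = 0. Lengths are in m, angles in rad, forces in N, time in s.
With the tool pointing down it reaches from about 0.35 to 0.975 m from the base axis. Payload 4.9 kg.
Tool frame: the origin (TCP) lies midway between the tips of the shut fingers; the grasp point (between the pads) lies behind it (manip.tcp_to_grasp is the z of the grasp point in the tool frame, in m); z points along the fingers, y is the direction in which the jaws open and shut (so a half turn about z gives the same grasp; the last joint's range is limited). The gripper opens to 85 mm and grips with 20 to 120 N. Pads are 22 mm wide; open, the fingers measure 114 mm over their backs; the gripper's body (76 mm by 85 mm) begins 54 mm behind the grasp point. The pads swing forward as they close: fully open they stand 13 mm farther back than shut.
Start: joints at [-1.444, 0.053, 1.613, -0, 1.476, -0.119], TCP at [0.152, -0.606, 0.231] pointing down, gripper open.
Joint ranges: [-3.01, 3.01], [-1.01, 2.22], [0.06, 2.58], [-1.02, 4.17], [0.09, 2.62], [-3.14, 3.14]. Speed limits (rad/s): [2.57, 2.57, 3.14, 3.14, 3.14, 3.14].

### API

Orientations are given as a unit quaternion [w, x, y, z].
In Python, from plant import status, vision, order, regions_of, manip gives the robot as it stands. The module is installed in compiled form; this text tells all that it offers.
- The arm moves only by the shell command python3 -m crank 'ROWS'. ROWS is JSON, one flat list of numbers, 5 for each row, row after row: the shift along the tool's x, y, z in mm, then the turn about the tool's z in degrees, then the opening in per cent of the stroke, from 0 (shut) to 100 (fully open). In form: [tx, ty, tz, yaw, fingers, tx, ty, tz, yaw, fingers, ...]. A call has exactly 10 rows; each row is the pose to reach, as a shift and turn from the pose commanded when the call began, along the tool's axes at that moment; what a row does not reach only later rows make up. A row lasts 1/10 s, in which the tool goes at most 50 mm and 8.59 degrees, less where a joint would pass 70% of its speed; a pose out of reach is approached as far as the arm can. A call with a gripper value outside its range is refused whole. The fingers move at their own pace and stop on an object; the grip force is fixed at half the most. Time passes only in rows, so rows that repeat a pose let the fingers close, or fill a call up. It gives the time, the measured TCP pose, the force and the opening at its end, in the units of the state.
- status.state(): the state, without advancing time (a new reading comes with each control period).
- vision.grab_frame(name): name is "scene" or "top"; returns (picture, depth): 480x640x3 uint8, red, green, blue; 480x640 float32, m along the optical axis (not along the pixel's ray), 0 where there is no reading.
- vision.get_calibration(name): a dict with "camera_matrix" (3x3 intrinsics, pixels), "R" (3x3) and "t" (3): a world point X has camera coordinates R X + t. Camera axes: x right, y down, z forward; pixel columns grow to the right and rows downward; lengths in m; the calibration is good to about 2 mm. A picture is of the moment at which its call begins. get_calibration takes no time and is no camera call.
- order.job_done(): hands the job in, once; it reports no verdict.
Trained networks look in the newest picture that a camera, given by its name, has taken for a name from the list of things; names that differ only in an ending like _2 or _b are one class to them, and where a whole thing is asked for, a point or a joint stands for the part that bears it (a point fixed in the world has none). Each returns a list of dicts, best first, with "confidence" (0 to 1); they miss things now and then, are a little off and sometimes report something else, mostly with a low value. They report only what shows in the picture. A call takes as long as a camera call. They do not tell look-alikes from the thing itself.
- regions_of(camera, name): "region" (480x640 bool, what is visible of it) and "extent" ([centre column, centre row, width, height] in pixels, round what is visible of it).
The state is a dict: "time": time; "joint_pos": joint angles; "joint_vel": joint speeds; "joint_efforts": joint torques, N m; "tool_pos": TCP position; "tool_rot": TCP orientation; "contact_force": force on the tool from outside, world axes, zero at the start; "ft_torque": the same for the moment, N m; "gripper_width": opening from 0.0 (shut) to 1.0 (fully open).
Only numpy, scipy, OpenCV 4.12 (cv2) and the standard library are available. Lean on these libraries where they do the work, as an engineer would, in place of code of your own. Each camera call takes 0.05 s, during which the arm holds its last target. There are 200 camera calls.

## Working session

There is one attempt and no reset: what is moved stays moved. The work goes in short steps, Python scripts to look and compute and a shell command to move; the robot and the scene stay as the last step left them, time stands still between calls to the robot, and variables do not carry over. Pictures are saved under pics/ and viewed, on a budget of 10 in all, crops included, one or two more only if the job needs it, and the job is handed in when it is done.

```bash
mkdir -p pics; cat > h.py <<'E'
import numpy as np, cv2
from plant import status, vision, order, regions_of, manip
from scipy.spatial.transform import Rotation as Ro
def cal(c):
    k=vision.get_calibration(c); return np.array(k["camera_matrix"]),np.array(k["R"]),np.array(k["t"])
def cloud(c,d):
    K,R,t=cal(c); v,u=np.mgrid[:480,:640]
    P=np.stack([(u-K[0,2])*d/K[0,0],(v-K[1,2])*d/K[1,1],d],-1)
    return (P-t)@R
def tool():
    s=status.state(); q=np.array(s["tool_rot"]); return np.array(s["tool_pos"]),Ro.from_quat(q[[1,2,3,0]]).as_matrix(),s
E
python3 - <<'E'
from h import *
p,R,s=tool(); print(p,R.round(3),s['time'],manip.tcp_to_grasp,[a for a in dir(manip) if a[0]!='_'])
ims=[]
for c in("scene","top"):
    im,d=vision.grab_frame(c); np.savez(c+"0.npz",im=im,d=d); W=cloud(c,d)
    cv2.imwrite(f"pics/{c}0.png",im[:,:,::-1])
    for n in("yellow_bin","yellow_tab","brass_clamp_center","black_clamp_center","tray"):
        for r in regions_of(c,n)[:3]:
            m=r["region"]&(d>0); 
            print(c,n,round(r["confidence"],2),np.round(r["extent"]),np.median(W[m],0).round(3),np.percentile(W[m],2,0).round(3),np.percentile(W[m],98,0).round(3))
E
```

```text
[ 0.15198622 -0.6055934   0.23005389] [[ 0.97   0.243 -0.   ]
 [ 0.243 -0.97   0.002]
 [ 0.    -0.002 -1.   ]] 0.0 -0.0187 ['IKError', 'tcp_to_grasp']
scene yellow_bin 0.79 [359. 226.  49.  42.] [0.661 0.088 0.183] [0.504 0.046 0.   ] [0.712 0.159 0.22 ]
scene yellow_tab 0.72 [359. 229.  46.  36.] [0.66  0.088 0.184] [0.601 0.049 0.167] [0.671 0.147 0.204]
scene black_clamp_center 0.69 [421. 287.  12.  16.] [0.733 0.247 0.036] [0.711 0.231 0.005] [0.738 0.258 0.046]
scene black_clamp_center 0.62 [339. 225.  19.  23.] [0.49  0.096 0.033] [0.461 0.077 0.001] [0.51  0.121 0.047]
scene tray 0.72 [406. 209.  75.  56.] [0.436 0.308 0.006] [ 0.366  0.222 -0.001] [0.525 0.379 0.031]
top yellow_bin 0.76 [266. 196.  75.  78.] [0.667 0.086 0.112] [0.603 0.035 0.027] [0.739 0.155 0.202]
top yellow_tab 0.89 [266. 196.  73.  79.] [0.667 0.086 0.113] [0.602 0.035 0.031] [0.739 0.155 0.202]
top black_clamp_center 0.75 [203. 190.  16.  22.] [0.705 0.239 0.038] [0.685 0.227 0.007] [0.733 0.257 0.047]
top black_clamp_center 0.57 [264. 178.  21.  23.] [0.699 0.101 0.144] [0.678 0.087 0.126] [0.722 0.116 0.152]
top tray 0.75 [169. 319.  86.  84.] [0.443 0.306 0.005] [0.37  0.224 0.001] [0.518 0.377 0.031]
```

View pics/scene0.png

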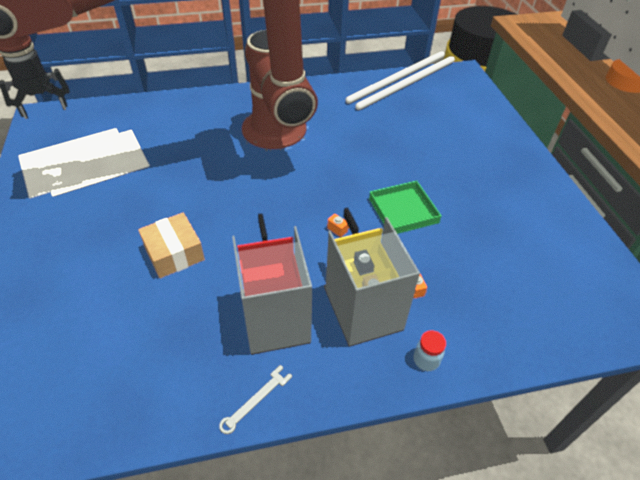

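View pics/top0.png

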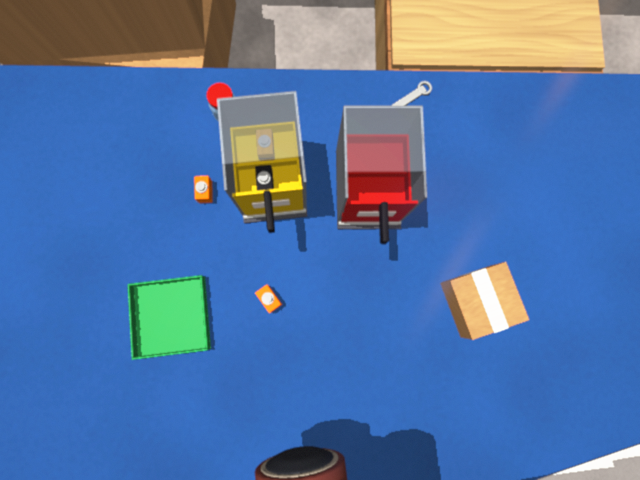

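The scene view shows the grey yellow-fronted unit at about (370,285) with the orange decoys outside, and the green tray at (405,207). In the top view the yellow bin is at (265,160) and its black tab runs about (266,192) to (270,230). The black clamp is at (264,178), the brass one shows through the cover at (264,142), and the tray is at (168,317).

```bash
python3 - <<'E'
from h import *
z=np.load("top0.npz"); im,d=z["im"],z["d"]; W=cloud("top",d)
m=(im.max(2)<60)&(d>0); m[:190]=0;m[236:]=0;m[:,:255]=0;m[:,285:]=0
m&=W[:,:,2]>0.12
P=W[m]; print(len(P),P.mean(0),P.min(0),P.max(0))
(c,sz,a)=cv2.minAreaRect((P[:,:2]*1000).astype(np.float32)); print("tab rect",c,sz,a)
# yaw from line
q=P[:,:2]-P[:,:2].mean(0); u=np.linalg.svd(q)[2][0]; print("dir",u,np.degrees(np.arctan2(u[1],u[0])))
for v in range(88,236,6): print(v,[tuple((W[v,u]*1000).astype(int)) for u in (222,232,250,266,284,297,303)])
z=np.load("scene0.npz"); im2,d2=z["im"],z["d"]
a=cv2.resize(im[80:245,200:320],None,fx=3.4,fy=3.4,interpolation=cv2.INTER_CUBIC)
b=cv2.resize(im2[195:350,310:440],None,fx=3,fy=3.6,interpolation=cv2.INTER_CUBIC)
h=min(a.shape[0],b.shape[0]); cv2.imwrite("pics/crop.png",np.hstack([a[:h],b[:h]])[:,:,::-1])
# tray
g=(im[:,:,1]>100)&(im[:,:,0]<80)&(im[:,:,2]<120); g[:260]=0; g[370:]=0; P=W[g&(d>0)]; print("tray",cv2.minAreaRect((P[:,:2]*1000).astype(np.float32)))
E
```

```text
239 [0.6241925  0.08575488 0.20056836] [0.59064744 0.0784228  0.17935351] [0.65662743 0.09464339 0.20477646]
tab rect (623.5183715820312, 86.39839935302734) (66.559326171875, 10.981596946716309) 5.927272319793701
dir [-0.99099105 -0.13392811] -172.30335780104457
88 [(np.int64(908), np.int64(198), np.int64(79)), (np.int64(949), np.int64(192), np.int64(2)), (np.int64(949), np.int64(152), np.int64(3)), (np.int64(950), np.int64(116), np.int64(0)), (np.int64(952), np.int64(76), np.int64(-1)), (np.int64(952), np.int64(46), np.int64(-1)), (np.int64(951), np.int64(33), np.int64(0))]
94 [(np.int64(894), np.int64(197), np.int64(79)), (np.int64(897), np.int64(178), np.int64(75)), (np.int64(936), np.int64(152), np.int64(0)), (np.int64(824), np.int64(93), np.int64(220)), (np.int64(825), np.int64(62), np.int64(218)), (np.int64(937), np.int64(46), np.int64(0)), (np.int64(936), np.int64(33), np.int64(2))]
100 [(np.int64(813), np.int64(168), np.int64(218)), (np.int64(813), np.int64(151), np.int64(217)), (np.int64(813), np.int64(120), np.int64(219)), (np.int64(813), np.int64(92), np.int64(220)), (np.i
[... 6713 characters left out ...]
64(-1)), (np.int64(634), np.int64(181), np.int64(3)), (np.int64(635), np.int64(144), np.int64(0)), (np.int64(635), np.int64(110), np.int64(0)), (np.int64(636), np.int64(71), np.int64(-1)), (np.int64(635), np.int64(43), np.int64(0)), (np.int64(636), np.int64(30), np.int64(0))]
232 [(np.int64(621), np.int64(203), np.int64(0)), (np.int64(621), np.int64(181), np.int64(0)), (np.int64(622), np.int64(143), np.int64(0)), (np.int64(459), np.int64(18), np.int64(934)), (np.int64(623), np.int64(71), np.int64(-2)), (np.int64(622), np.int64(43), np.int64(0)), (np.int64(622), np.int64(30), np.int64(0))]
tray ((444.76007080078125, 300.38037109375), (147.70506286621094, 149.0890655517578), 7.002255916595459)
```

View pics/crop.png

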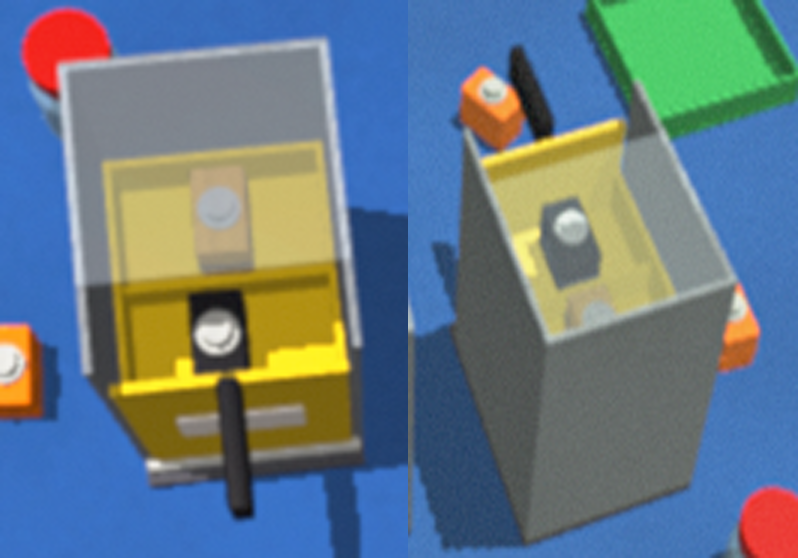

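```bash
cat > go.py <<'E'
import sys
from h import *
# target x y z(TCP) [yaw of tool x in world, deg]
p,R,s=tool(); a=list(map(float,sys.argv[1:])); yw=np.degrees(np.arctan2(R[1,0],R[0,0]))
print("t",s["time"],"pos",p.round(4),"yaw",yw.round(2),"F",np.round(s["contact_force"],1),"w",round(s["gripper_width"],3))
for i in range(0,len(a),3): print("shift mm",(1000*R.T@(np.array(a[i:i+3])-p)).round(1))
E
python3 -m crank '[0,0,-50,0,60, 50,-40,-70,2,60, 90,-80,-70,4,60, 130,-118,-70,8,60, 170,-155,-70,8,60, 210,-191,-70,8,60, 250,-227,-70,8,60, 285,-259,-70,8,60, 320,-291,-70,8,60, 320,-291,-70,8,60]'; python3 go.py 0.613 0.086 0.27
```

```text
time: 1.6
tool_pos: [0.3927, -0.2436, 0.3017]
tool_rot: [0.0, 0.999, 0.054, 0.001]
contact_force: [0.5, -1.2, -0.8]
gripper_width: 0.601
t 1.6 pos [ 0.3927 -0.2436  0.3017] yaw 6.18 F [ 0.5 -1.2 -0.8] w 0.601
shift mm [ 254.5 -304.    31.9]
```

```bash
python3 -m crank '[30,-36,0,0,60, 60,-72,0,0,60, 90,-108,0,0,60, 120,-144,0,0,60, 150,-180,0,0,60, 180,-216,0,0,60, 215,-258,0,0,60, 254,-304,0,0,60, 254,-304,20,0,60, 254,-304,32,0,60]'; python3 go.py 0.613 0.086 0.168
python3 - <<'E'
from h import *
im,d=vision.grab_frame("top"); b,_=vision.grab_frame("scene")
a=cv2.resize(im[130:290,180:340],(480,480)); b=cv2.resize(b[140:300,260:420],(480,480))[:,:320]
cv2.imwrite("pics/abv.png",np.hstack([a,b])[:,:,::-1])
E
```

```text
time: 2.6
tool_pos: [0.6124, 0.0852, 0.2677]
tool_rot: [-0.0, 0.999, 0.055, -0.001]
contact_force: [-0.4, -0.5, -0.4]
gripper_width: 0.597
t 2.6 pos [0.6124 0.0852 0.2677] yaw 6.27 F [-0.4 -0.5 -0.4] w 0.597
shift mm [ 0.9 -0.7 99.7]
```

View pics/abv.png

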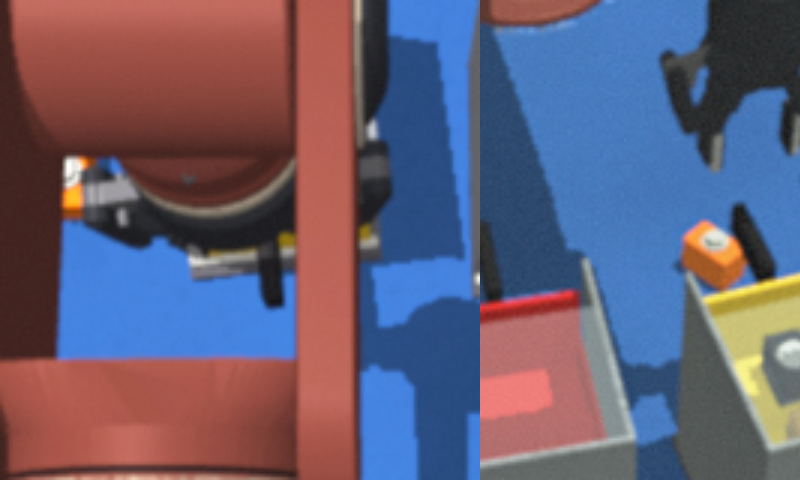

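The open jaws hang above and either side of the tab (left image, tab end at about (270,280)), so I descend and grip.

```bash
python3 -m crank '[1,-1,30,0,60, 1,-1,60,0,60, 1,-1,80,0,60, 1,-1,92,0,60, 1,-1,99,0,60, 1,-1,99,0,40, 1,-1,99,0,0, 1,-1,99,0,0, 1,-1,99,0,0, 1,-1,99,0,0]'; python3 go.py
python3 - <<'E'
import numpy as np
for i in range(1,11):
    t=.084*i; print(i,round(-48*np.cos(t)-172*np.sin(t)+48),round(172-(172*np.cos(t)-48*np.sin(t))))
E
```

```text
time: 3.7
tool_pos: [0.6136, 0.0861, 0.1723]
tool_rot: [-0.002, 0.999, 0.054, 0.001]
contact_force: [-1.7, 5.5, 1.7]
gripper_width: 0.128
t 3.7 pos [0.6136 0.0861 0.1723] yaw 6.19 F [-1.7  5.5  1.7] w 0.128
1 -14 5
2 -28 10
3 -41 17
4 -54 25
5 -66 35
6 -77 45
7 -87 56
8 -97 67
9 -105 80
10 -112 93
```

```bash
python3 -m crank '[-7,0,2,0,0, -14,0,5,0,0, -21,0,7,0,0, -28,0,10,0,0, -34,0,14,0,0, -41,0,17,0,0, -48,0,21,0,0, -54,0,25,0,0, -60,0,30,0,0, -66,0,35,0,0]'; python3 go.py
```

```text
time: 4.7
tool_pos: [0.5512, 0.0789, 0.1421]
tool_rot: [-0.001, 0.999, 0.054, 0.006]
contact_force: [-4.1, 4.7, 15.0]
gripper_width: 0.128
t 4.7 pos [0.5512 0.0789 0.1421] yaw 6.19 F [-4.1  4.7 15. ] w 0.128
```

```bash
python3 -m crank '[-6,0,5,0,0, -11,0,10,0,0, -16,0,15,0,0, -21,0,21,0,0, -26,0,26,0,0, -31,0,32,0,0, -35,0,38,0,0, -39,0,45,0,0, -43,0,52,0,0, -43,0,52,0,0]'; python3 go.py
python3 - <<'E'
from h import *
im,d=vision.grab_frame("top"); b,_=vision.grab_frame("scene")
a=cv2.resize(im[80:260,180:320],(420,540)); b=cv2.resize(b[170:350,290:410],(360,540))
cv2.imwrite("pics/tilt.png",np.hstack([a,b])[:,:,::-1])
E
```

```text
time: 5.7
tool_pos: [0.5038, 0.0734, 0.0847]
tool_rot: [-0.0, 0.999, 0.054, -0.001]
contact_force: [-8.7, 1.7, 5.5]
gripper_width: 0.134
t 5.7 pos [0.5038 0.0734 0.0847] yaw 6.18 F [-8.7  1.7  5.5] w 0.134
```

View pics/tilt.png

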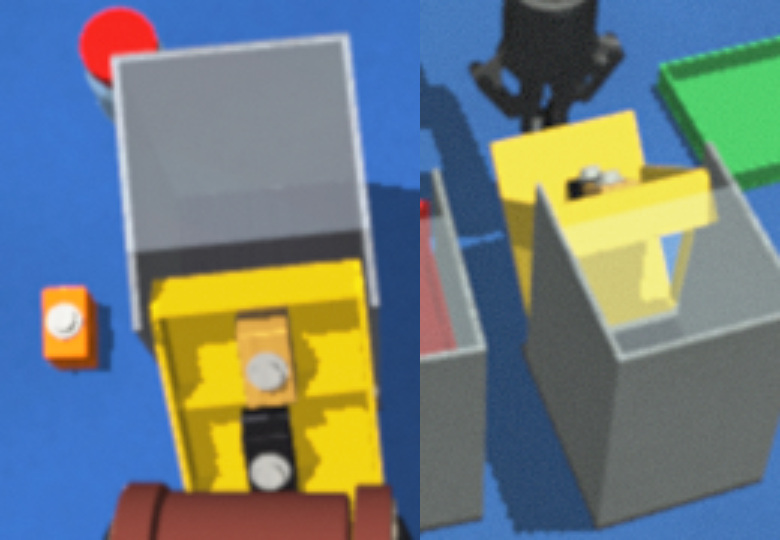

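```bash
python3 -m crank '[-2,0,3,0,0, -4,0,7,0,0, -4,0,7,0,0, -2,0,3,0,30, -2,0,3,0,60, -2,0,3,0,60, -2,0,-20,0,60, -6,0,-50,0,60, -30,0,-100,0,60, -70,0,-150,0,60]'; python3 go.py
python3 - <<'E'
from h import *
im,d=vision.grab_frame("top"); np.savez("top1.npz",im=im,d=d); W=cloud("top",d)
cv2.imwrite("pics/t1.png",cv2.resize(im[80:260,180:320],(420,540))[:,:,::-1])
for n in("brass_clamp_center","black_clamp_center","yellow_bin"):
    for r in regions_of("top",n)[:3]:
        m=r["region"]&(d>0); print(n,round(r["confidence"],2),np.round(r["extent"]),W[m].mean(0).round(3),np.percentile(W[m],2,0).round(3),np.percentile(W[m],98,0).round(3))
# tilt: fit floor plane on yellow px of pockets, slope along bin x
y=(im[:,:,0]>120)&(im[:,:,2]<60)&(im[:,:,1]>90); y[:160]=0;y[280:]=0;y[:,:220]=0;y[:,310:]=0
P=W[y&(d>0)]; u=np.array([.9945,.1045,0]); s=(P-[.661,.09,.015])@u
for a in np.arange(-.17,.08,.01):
    k=(s>a)&(s<a+.01)
    if k.sum()>3: print(round(a+.005,3),k.sum(),np.percentile(P[k,2],[10,50,90]).round(3))
E
```

```text
time: 6.8
tool_pos: [0.4464, 0.0663, 0.2194]
tool_rot: [0.0, 0.999, 0.053, -0.0]
contact_force: [0.5, -0.6, 1.0]
gripper_width: 0.598
t 6.8 pos [0.4464 0.0663 0.2194] yaw 6.07 F [ 0.5 -0.6  1. ] w 0.598
brass_clamp_center 0.61 [268. 202.  18.  37.] [0.647 0.089 0.181] [0.625 0.075 0.162] [0.673 0.103 0.194]
brass_clamp_center 0.44 [269. 226.  81. 116.] [0.621 0.088 0.137] [0.534 0.027 0.083] [0.695 0.148 0.205]
black_clamp_center 0.66 [271. 233.  24.  31.] [0.6   0.091 0.129] [0.573 0.076 0.105] [0.628 0.108 0.144]
yellow_bin 0.62 [268. 227.  79. 118.] [0.622 0.087 0.137] [0.533 0.025 0.083] [0.696 0.149 0.205]
-0.125 37 [0.133 0.136 0.138]
-0.115 331 [0.129 0.133 0.137]
-0.105 307 [0.12  0.123 0.128]
-0.095 293 [0.109 0.114 0.118]
-0.085 244 [0.101 0.105 0.109]
-0.075 218 [0.09  0.095 0.112]
-0.065 221 [0.081 0.085 0.121]
-0.055 288 [0.084 0.089 0.115]
-0.045 296 [0.094 0.099 0.131]
-0.035 390 [0.105 0.111 0.154]
-0.025 359 [0.115 0.143 0.155]
-0.015 250 [0.133 0.136 0.174]
-0.005 361 [0.135 0.141 0.186]
0.005 468 [0.146 0.153 0.204]
0.015 647 [0.157 0.176 0.205]
0.025 281 [0.189 0.193 0.197]
0.035 232 [0.179 0.183 0.187]
0.045 4 [0.02  0.037 0.053]
```

View pics/t1.png

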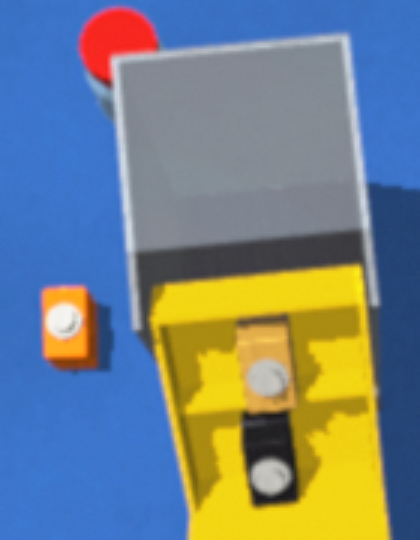

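The bin is tilted to about 46° with the brass clamp resting against the divider at crop (267,362), and the black clamp is still in front at (270,460). Next I go above the brass clamp.

```bash
python3 go.py .651 .089 .28; python3 -m crank '[0,0,-30,0,60, 0,0,-60,0,60, 35,0,-61,0,60, 70,0,-61,0,60, 105,-1,-61,0,60, 140,-1,-61,0,60, 175,-1,-61,0,60, 206,-1,-61,0,60, 206,-1,-61,0,60, 206,-1,-61,0,60]'; python3 go.py .651 .089 .156
python3 - <<'E'
from h import *
b,_=vision.grab_frame("scene"); cv2.imwrite("pics/ab2.png",cv2.resize(b[150:330,290:450],(533,600))[:,:,::-1])
E
```

```text
t 7.0 pos [0.4471 0.0664 0.2195] yaw 6.07 F [-1.   0.2 -0.4] w 0.598
shift mm [205.4  -0.9 -59.8]
time: 8.0
tool_pos: [0.651, 0.0893, 0.2753]
tool_rot: [-0.0, 0.999, 0.053, -0.003]
contact_force: [0.0, 0.1, -1.0]
gripper_width: 0.602
t 8.0 pos [0.651  0.0893 0.2753] yaw 6.08 F [ 0.   0.1 -1. ] w 0.602
shift mm [  0.6   0.3 119.3]
```

View pics/ab2.png

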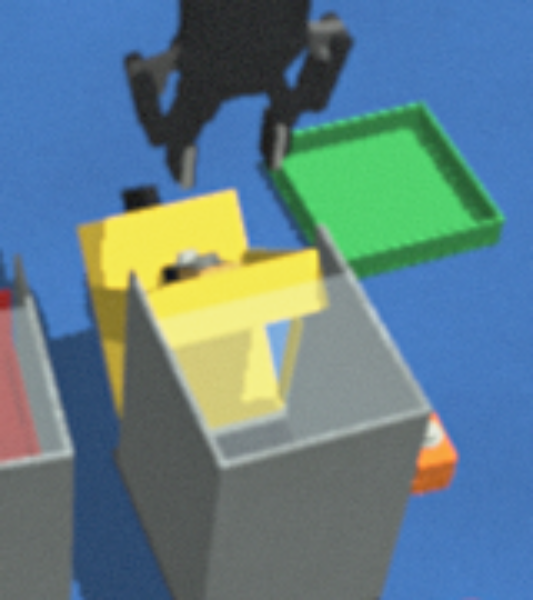

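```bash
python3 -m crank '[0,0,15,0,53, 0,0,30,0,53, 0,0,45,0,53, 0,0,60,0,53, 0,0,70,0,53, 0,0,80,0,53, 0,0,88,0,53, 0,0,94,0,53, 0,0,98,0,53, 0,0,98,0,53]'; python3 go.py .651 .089 .156
```

```text
time: 9.05
tool_pos: [0.6512, 0.0894, 0.1805]
tool_rot: [-0.0, 0.999, 0.053, -0.0]
contact_force: [-0.2, -0.8, -0.2]
gripper_width: 0.531
t 9.05 pos [0.6512 0.0894 0.1805] yaw 6.09 F [-0.2 -0.8 -0.2] w 0.531
shift mm [-0.3  0.3 24.5]
```

```bash
python3 -m crank '[0,0,8,0,53, 0,0,14,0,53, 0,0,20,0,53, 0,0,24,0,53, 0,0,24,0,53, 0,0,24,0,30, 0,0,24,0,10, 0,0,24,0,0, 0,0,24,0,0, 0,0,24,0,0]'; python3 go.py .651 .089 .30 .4448 .3004 .2
```

```text
time: 10.05
tool_pos: [0.6515, 0.0894, 0.1572]
tool_rot: [-0.0, 0.999, 0.053, 0.0]
contact_force: [-0.7, 0.6, 0.3]
gripper_width: 0.341
t 10.05 pos [0.6515 0.0894 0.1572] yaw 6.09 F [-0.7  0.6  0.3] w 0.341
shift mm [  -0.5    0.3 -142.8]
shift mm [-183.1 -231.8  -42.8]
```

```bash
python3 -m crank '[-3,0,-3,0,0, -7,0,-7,0,0, -11,0,-11,0,0, -16,0,-16,0,0, -21,0,-21,0,0, -26,0,-26,0,0, -31,0,-31,0,0, -37,0,-37,0,0, -40,0,-50,0,0, -42,0,-65,0,0]'; python3 go.py .61 .085 .28 .4448 .3004 .2
python3 - <<'E'
from h import *
b,_=vision.grab_frame("scene"); cv2.imwrite("pics/lift.png",cv2.resize(b[130:310,290:450],(533,600))[:,:,::-1])
E
```

```text
time: 11.05
tool_pos: [0.609, 0.0849, 0.2227]
tool_rot: [-0.0, 0.999, 0.053, -0.0]
contact_force: [-0.0, 0.2, -3.3]
gripper_width: 0.339
t 11.05 pos [0.609  0.0849 0.2227] yaw 6.08 F [-0.   0.2 -3.3] w 0.339
shift mm [  1.   -0.  -57.3]
shift mm [-140.4 -231.7   22.8]
```

View pics/lift.png

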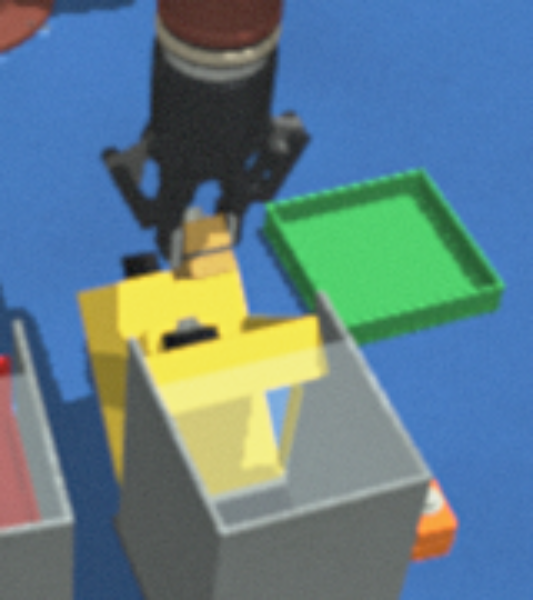

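```bash
python3 -m crank '[0,0,-20,0,0, -5,-8,-35,0,0, -20,-33,-35,0,0, -40,-66,-35,0,0, -60,-99,-35,0,0, -80,-132,-35,0,0, -100,-165,-35,0,0, -120,-198,-35,0,0, -135,-223,-35,0,0, -140,-232,-35,0,0]'; python3 go.py .4448 .3004 .2 .4448 .3004 .033
```

```text
time: 12.1
tool_pos: [0.444, 0.3031, 0.2582]
tool_rot: [-0.001, 0.998, 0.055, 0.001]
contact_force: [0.4, 0.4, -2.3]
gripper_width: 0.344
t 12.1 pos [0.444  0.3031 0.2582] yaw 6.28 F [ 0.4  0.4 -2.3] w 0.344
shift mm [ 0.4  2.8 58.2]
shift mm [2.000e-01 3.100e+00 2.252e+02]
```

```bash
python3 -m crank '[0,2,25,0,0, 0,2,55,0,0, 0,2,85,0,0, 0,2,115,0,0, 0,2,140,0,0, 0,2,160,0,0, 0,2,180,0,0, 0,2,195,0,0, 0,2,200,0,0, 0,2,200,0,0]'; python3 go.py
python3 - <<'E'
from h import *
b,_=vision.grab_frame("scene"); cv2.imwrite("pics/dn.png",cv2.resize(b[140:260,350:470],(600,600))[:,:,::-1])
E
```

```text
time: 13.1
tool_pos: [0.4459, 0.2985, 0.0566]
tool_rot: [0.0, 0.999, 0.053, -0.0]
contact_force: [-0.5, 0.6, -2.6]
gripper_width: 0.345
t 13.1 pos [0.4459 0.2985 0.0566] yaw 6.08 F [-0.5  0.6 -2.6] w 0.345
```

View pics/dn.png

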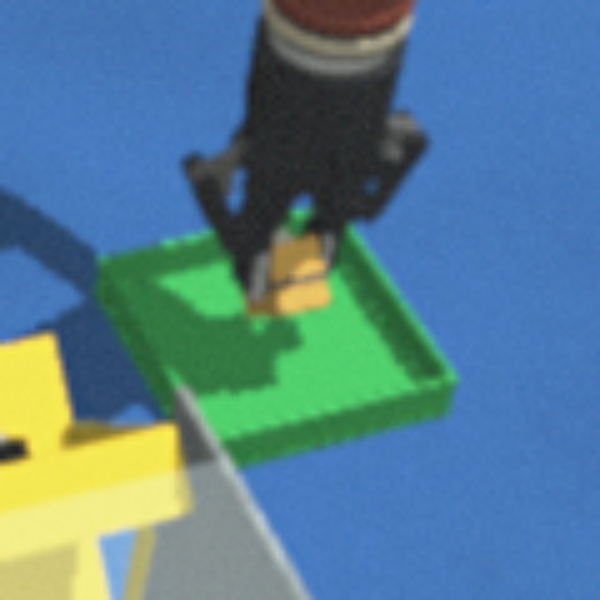

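The clamp hangs over the tray near its centre (picture (295,275)). I keep lowering it until the force shows contact.

```bash
python3 -m crank '[0,0,4,0,0, 0,0,8,0,0, 0,0,12,0,0, 0,0,16,0,0, 0,0,19,0,0, 0,0,22,0,0, 0,0,24,0,0, 0,0,24,0,0, 0,0,24,0,0, 0,0,24,0,0]'; python3 go.py
```

```text
time: 14.15
tool_pos: [0.4462, 0.2989, 0.0332]
tool_rot: [-0.0, 0.999, 0.053, 0.0]
contact_force: [0.1, 1.0, -1.4]
gripper_width: 0.338
t 14.15 pos [0.4462 0.2989 0.0332] yaw 6.09 F [ 0.1  1.  -1.4] w 0.338
```

```bash
python3 -m crank '[0,0,1,0,0, 0,0,2,0,0, 0,0,3,0,0, 0,0,4,0,0, 0,0,5,0,0, 0,0,6,0,0, 0,0,6,0,0, 0,0,6,0,0, 0,0,6,0,0, 0,0,6,0,0]'; python3 go.py
```

```text
time: 15.15
tool_pos: [0.4463, 0.2988, 0.0284]
tool_rot: [0.0, 0.999, 0.053, -0.0]
contact_force: [-4.1, -2.5, 7.6]
gripper_width: 0.342
t 15.15 pos [0.4463 0.2988 0.0284] yaw 6.09 F [-4.1 -2.5  7.6] w 0.342
```

Contact made. I release and retreat upward.

```bash
python3 -m crank '[0,0,0,0,40, 0,0,0,0,50, 0,0,0,0,60, 0,0,0,0,65, 0,0,0,0,65, 0,0,-15,0,65, 0,0,-40,0,65, 0,0,-80,0,65, 0,0,-120,0,65, 0,0,-160,0,65]'; python3 -m crank '[-10,0,-20,0,65, -30,-20,-40,0,65, -50,-50,-40,0,65, -65,-85,-40,0,65, -75,-120,-40,0,65, -80,-155,-40,0,65, -80,-190,-40,0,65, -80,-220,-40,0,65, -80,-220,-40,0,65, -80,-220,-40,0,65]'
python3 - <<'E'
from h import *
im,d=vision.grab_frame("top"); W=cloud("top",d); print(tool()[2]["contact_force"])
for n in("brass_clamp_center","black_clamp_center","tray"):
    for r in regions_of("top",n)[:3]:
        m=r["region"]&(d>0); print(n,round(r["confidence"],2),np.round(r["extent"]),W[m].mean(0).round(3),np.percentile(W[m],2,0).round(3),np.percentile(W[m],98,0).round(3))
cv2.imwrite("pics/end.png",cv2.resize(im[130:370,110:350],(600,600))[:,:,::-1])
E
```

```text
time: 16.15
tool_pos: [0.4459, 0.2987, 0.1897]
tool_rot: [-0.0, 0.999, 0.053, 0.0]
contact_force: [0.7, 0.3, 0.5]
gripper_width: 0.647
time: 17.15
tool_pos: [0.343, 0.5091, 0.2276]
tool_rot: [0.0, 0.999, 0.054, 0.0]
contact_force: [0.2, -0.2, 0.6]
gripper_width: 0.651
[ 0.00126542 -0.17937054 -0.1763051 ]
brass_clamp_center 0.74 [169. 302.  17.  27.] [0.472 0.297 0.039] [0.448 0.285 0.009] [0.497 0.316 0.052]
brass_clamp_center 0.57 [169. 318.  82.  82.] [0.441 0.305 0.008] [0.37  0.225 0.001] [0.519 0.377 0.031]
black_clamp_center 0.81 [269. 232.  22.  32.] [0.6   0.091 0.129] [0.575 0.076 0.109] [0.63  0.108 0.143]
black_clamp_center 0.74 [204. 191.  20.  24.] [0.707 0.24  0.034] [0.685 0.226 0.006] [0.733 0.258 0.047]
black_clamp_center 0.74 [269. 297.  23.  30.] [0.481 0.1   0.037] [0.456 0.078 0.003] [0.506 0.124 0.047]
tray 0.78 [168. 319.  88.  87.] [0.441 0.305 0.008] [0.37  0.224 0.001] [0.519 0.378 0.031]
```

View pics/end.png

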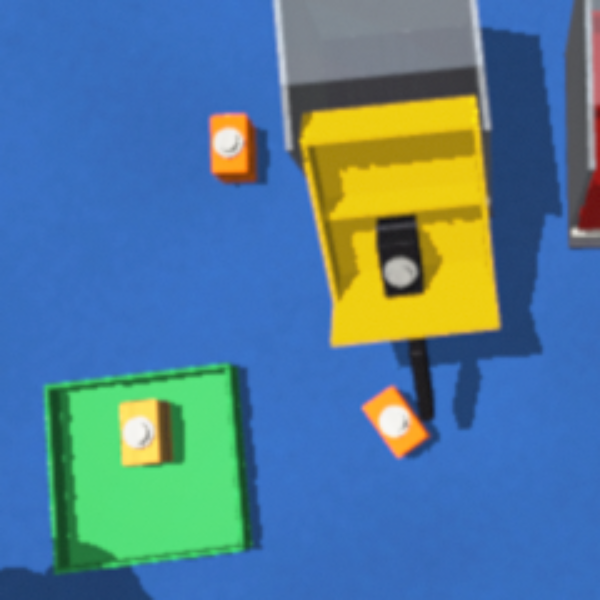

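The brass clamp lies upright in the tray at (145,432). The bin is tilted with the black clamp still in its front pocket at (400,255), and the arm is clear.

```bash
python3 -c "
from plant import order; print(order.job_done())"
```

```text
the job is handed in; nothing more can be done
None
```

The job is done and handed in at about 17 s of the 58 s allowed. I pulled the yellow bin forward by its tab, lifted the brass clamp out of the back pocket along the bin's leaning axis, and set it down in the green tray.

Last checks, all from the top camera except the force reading:
- **Brass clamp:** upright on the tray floor, about 28 mm from the tray's centre, against a 62 mm limit.
- **Bin tilt:** the floor slope measured about 46° (0.8 rad) right after the pull. I did not measure it again at the end, but the last picture shows the bin still tilted out.
- **Black clamp:** still in the front pocket, at the same place as before the brass clamp was taken.
- **Robot:** clear of everything, with about zero contact force.

No check failed. The networks gave one low-confidence wrong match, calling the tray a brass clamp. They also labelled the two orange decoys as black clamps. I ruled these out from the picture, and the decoys were not touched.

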